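# Hold the curing lamp's sprung cover open and push the nail-tip sled under it

## Robot

A 6-joint arm with a two-finger parallel gripper is mounted at the origin on the work surface. World frame = base frame: x ahead of the robot, y to its left, z up, the work surface at z = 0. Lengths are in m, angles in degrees, forces in N, time in s.
With the tool pointing down it reaches from about 0.4 to 0.825 m from the base axis. Payload 7 kg.
Tool frame: the origin (TCP) lies on the front face of the gripper's body, between the roots of the fingers; the fingertips stand 66 mm ahead of it and the grasp point (between the pads) lies 47 mm ahead of it; z points along the fingers, y is the line along which they close (so a half turn about z gives the same grasp; the last joint's range is limited). The gripper opens to 88 mm and grips with 3 to 60 N. Pads are 19 mm wide; open, the fingers measure 130 mm over their backs; the gripper's body (78 mm by 193 mm) begins 47 mm behind the grasp point.
Start: joints at [-58.149, 20.546, 0.682, 0, -70.136, -16.507], TCP at [0.179, -0.651, 0.292] pointing down, gripper open.
Joint ranges: [-176.03, 176.03], [-82.01, 121.73], [-58.28, 71.71], [-173.87, 95.51], [-174.79, -0.11], [-173.66, 173.66]. Speed limits (degrees/s): [136.94, 136.94, 172.46, 180, 180, 180].

## Interface

Orientations are given as [roll, pitch, yaw] about the fixed x, y, z axes, in that order (R = Rz(yaw) Ry(pitch) Rx(roll)).
In Python, from plant import ctrl gives the robot as it stands.
- The arm moves only by the tool send_rows, never from a script. Its argument "deltas" is a list of rows, each a list of 2 entries, a list of its own where there are three numbers: the shift along the tool's x, y, z each as a share of 800 mm, from -1 to 1, then the turn about the tool's z as a share of 90 degrees, from -1 to 1. A call has exactly 5 rows; each row is the pose to reach, as a shift and turn from the pose commanded when the call began, along the tool's axes at that moment; what a row does not reach only later rows make up. A row lasts 1/12 s, in which the tool goes at most 41.7 mm and 7.16 degrees, less where a joint would pass 70% of its speed; a pose out of reach is approached as far as the arm can. A call with a number of a shift or a turn outside -1 to 1 is refused whole. A call with a gripper value outside its range is refused whole. "gripper" is the opening, from 0 (shut) to 1 (fully open), set as the call begins (left out, the last holds). The fingers move at their own pace and stop on an object; the grip force is fixed at half the most. Time passes only in rows, so rows that repeat a pose let the fingers close, or fill a call up. It gives the time, the measured TCP pose, the force, the opening and the grip force at its end, in the units of the state.
- ctrl.get_obs(): the state, without advancing time (a new reading comes with each control period).
- ctrl.snapshot(name): name is "side" or "top"; returns a dict with "color" (420x560x3 uint8, red, green, blue), "vertical_fov" (degrees; the focal length in pixels is half the picture's height over the tangent of half this angle, whatever the lens; pixels are square), "cx", "cy" (the principal point, pixels), "rvec" (rotation vector, rad) and "tvec" (3), from world to camera coordinates, as OpenCV has them. Camera axes: x right, y down, z forward; pixel columns grow to the right and rows downward; lengths in m; the calibration is good to about 2 mm. A picture is of the moment at which its call begins. There is no depth.
- ctrl.close_job(): hands the job in; it is judged then, once.
Trained networks look in a picture, given as the dict that the camera call returned (one of the last four; its "shot" number tells which), for a name from the list of things; names that differ only in an ending like _2 or _b are one class to them, and where a whole thing is asked for, a point or a joint stands for the part that bears it (a point fixed in the world has none). Each returns a list of dicts, best first, with "conf" (0 to 1); they miss things now and then, are a little off and sometimes report something else, mostly with a low value. They report only what shows in the picture. A call takes as long as a camera call. They do not tell look-alikes from the thing itself.
- ctrl.boxes_of(picture, thing): "xy" ([column, row] as shares, 0 to 1, of the picture: columns of its width, rows of its height, amid what is visible of it).
- ctrl.cut_out(picture, thing): "pixels" (420x560 bool, what is visible of it) and "xy" ([column, row] as shares, 0 to 1, of the picture: columns of its width, rows of its height, amid what is visible of it).
The state is a dict: "clock": time; "joint_pos": joint angles; "qvel": joint speeds; "tau": joint torques, N m; "tool_pos": TCP position; "orientation": TCP orientation; "force": force on the tool from outside, world axes, zero at the start; "moment": the same for the moment, N m; "opening": finger opening in m; "gripper_force": force on a finger pad.
Only numpy, scipy, OpenCV 4.12 (cv2) and the standard library are available. Lean on these libraries where they do the work, as an engineer would, in place of code of your own. Each camera call takes 0.05 s, during which the arm holds its last target. There are 200 camera calls.

## Task

Load the nail-tip curing station: press the pink thumb bar down with one fingertip to hold the spring-closed amber cover well open, and while it is held open push the pink sled with the other fingertip, against its tall tab, along its track and under the cover until it is fully home against the end stop; then let go so that the cover springs shut over the sample nails. Do not pick the sled up, do not let the cover's front edge strike or rest on the sled, and leave the bottles and other things round the station where they stand.

Things in the scene. Friction and masses are not known exactly. Their poses are not given: they have to be found in the camera images.
- station: Fixed white and grey curing station; pose varies. Origin on the table, on the track's centre line, at the plane of the cover's front; +x along the track in the pushing direction, +y towards the thumb bar. Track floor 4 mm above the table, from x = -172 mm; rails at y = -29 to -23 and 23 to 29 mm, tops 12 mm high at x < 0, 24 mm beside the cover. Lamp housing x = 90 to 200 mm, 85 mm tall.
- stop (a point): Foot of the black end stop's face, on the track floor's centre line, station x = 76 mm; axes as the station's. The sled's front end (its +x end) rests against this when home, so its origin is then at station x = 31 mm.
- hinge_rod (a point): Point on the fixed hinge axis, at station x = 0, y = 28 mm, 26 mm above the table; axes as the station's. A 7 mm steel rod along x, from x = -160 to 80 mm, held by 30 mm tall posts at x = -165 and 85 mm. Cover (on the -y side) and thumb bar (+y side) are one rigid see-saw on it.
- cover (a joint): Angle (rad) of the sprung amber cover: 0 shut, 0.87 fully open (a stop). It covers the track over x = 0 to 78 mm, 42 mm above the table when shut. Pressing the thumb bar down anywhere along its length lifts it; the spring resists with 2 to 4 N at 30 mm out from the hinge and shuts it when let go. The curtain clears the sled from about 0.45 rad on.
- bar_top (a point): Upper side of the pink ribbed thumb bar at mid width and length (station x = -80 mm, 35 mm out from the hinge); moves with it. Plate 3 mm thick, x = -157 to -5 mm, 4 to 66 mm out from the hinge; slopes up outwards at 34 degrees when shut, down at 16 when fully open, its top then about 19 mm above the table at station y = 58 mm, 22 mm at y = 48 mm. A finger can slide along it in x.
- curtain (a point): Middle of the lower edge of the cover's red front curtain, 3 mm thick, station x = 0 to 3 mm; moves with the cover. When shut this edge is 17 mm above the table (26 mm at station y over 8 mm) and stops the sled's block.
- sled: Loose pink sled in the track, 90 mm long (x), 42 wide, about 120 g, with coloured sample nails. Origin at the centre of its underside, +x along the track like the station's. Base 10 mm thick; the white block with the nails is x = -25 to 42 mm, up to 24 mm above the underside. At its rear end stands the tall tab. When home, the tab stays outside, in front of the shut curtain.
- tab (a point): Point to push: on the rear (-x) face of the sled's upright dark-red tab, 30 mm above the underside, 45 mm behind the sled's origin and 7.5 mm to its -y side. Tab 6 mm thick (sled x = -45 to -39 mm), y = -21 to 6 mm, 38 mm tall from the underside.
- spare_sled: Another sled of the same shape, mint green, lying on the table beside the station; not to be moved. Origin at the centre of its underside.
- polish_red: Nail polish bottle, red, 28 mm diameter, 72 mm tall, black cap, origin at the centre of its underside; leave alone.
- polish_teal: The same, teal; leave alone.
- polish_lilac: The same, lilac; leave alone.
- gel_pot: White gel pot with brass lid, 42 mm diameter, 35 mm tall, origin at the centre of its underside; leave alone.
- buffer: White and pink nail buffer block 90 x 25 x 25 mm, origin at the centre of its underside; leave alone.
There are look-alikes about, which are no part of the job. What is shaped like the sled but yellow is not meant.

How it is judged:
By the outcome, as a careful person would: the job done as asked, in the order asked, and still so for the second after the job is handed in, with the robot touching nothing.
It also fails if it takes over 48 s, if anything falls off the work surface, if the arm or the gripper's body presses on something with over 40 N, if the wrist force passes 120 N, or if a joint passes its speed limit or range.

## Working session

There is one attempt and no reset: what is moved stays moved. The work goes in short steps, Python scripts to look and compute and a tool call to move; the robot and the scene stay as the last step left them, time stands still between calls to the robot, and variables do not carry over. Pictures are saved under pics/ and viewed, at most 10 in all, crops included, and the job is handed in when it is done.

Besides the shell and the picture viewer there is one more tool, called after "Emit:" as name(argument=value, ...) on one line, values as JSON. send_rows: Moves the arm, as the interface text tells. Shift numbers are shares of 800 mm and turn numbers shares of 90 degrees, none past 1 either way. Its arguments: {"type":"object","properties":{"deltas":{"type":"array","items":{"type":"array"}},"gripper":{"type":"number"}},"required":["deltas"]}

```bash
mkdir -p pics; ls; python3 - <<'E'
from plant import ctrl
import cv2
o=ctrl.get_obs();print(o)
for n in("top","side"):
    s=ctrl.snapshot(n);cv2.imwrite(f"pics/{n}0.png",s["color"][:,:,::-1])
    print(n,s["vertical_fov"],s["cx"],s["cy"],s["rvec"],s["tvec"])
    for t in["station","stop","hinge_rod","cover","bar_top","curtain","sled","tab","spare_sled","polish_red","gel_pot","buffer"]:
        try:print(t,[(round(d["conf"],2),round(d["xy"][0]*560),round(d["xy"][1]*420)) for d in ctrl.boxes_of(s,t)][:5])
        except Exception as e:print(t,e)
E
```

```text
pics
{'clock': 0.0, 'joint_pos': array([-5.81490247e+01,  2.05887053e+01,  6.34204041e-01, -1.92458354e-02,
       -7.01348683e+01, -1.65088674e+01]), 'qvel': array([-0.03331178, -0.01767971,  0.0201942 ,  0.01684078, -0.0443741 ,
       -0.03688758]), 'tau': array([-2.29553414e-03, -5.82726073e+01,  2.93044996e+01,  6.99730843e+00,
        6.79521851e-03, -1.35986215e-04]), 'tool_pos': array([ 0.17849621, -0.65058279,  0.29125942]), 'orientation': array([ 1.79909173e+02, -8.05125088e-03, -1.64664440e+02]), 'force': array([-0.6495017 ,  0.02787663,  0.88744979]), 'moment': array([ 0.04323451,  0.0250929 , -0.06029768]), 'gripper_force': 0.0, 'opening': 0.08770849193711164}
top 47.339484217232 276.7134414129948 202.12591482970942 [ 2.109596   -2.12205065  0.22554958] [-0.02314356  0.53625455  1.01985693]
station []
stop [(0.84, 304, 146)]
hinge_rod [(0.74, 293, 200), (0.72, 302, 152)]
cover [(0.73, 294, 198)]
bar_top [(0.75, 298, 199)]
curtain [(0.78, 294, 200)]
sled [(0.81, 316, 212), (0.76, 403, 282), (0.63, 326, 294)]
tab [(0.86, 312, 213), (0.73, 402, 283), (0.63, 329, 297)]
spare_sled [(0.95, 385, 223), (0.61, 302, 148)]
polish_red [(0.66, 302, 145), (0.59, 366, 181)]
gel_pot [(0.7, 236, 206)]
buffer [(0.91, 245, 258), (0.74, 318, 212), (0.28, 299, 201)]
side 49.012763365511944 282.66461585438765 206.0824687691407 [ 2.08103102 -0.04352593  0.0091724 ] [-0.52301523  0.05864382  1.07272217]
station [(0.95, 349, 230)]
stop [(0.89, 347, 233), (0.35, 291, 228)]
hinge_rod [(0.84, 347, 232)]
cover [(0.78, 288, 226)]
bar_top [(0.75, 290, 230), (0.29, 234, 212)]
curtain [(0.65, 290, 224)]
sled [(0.9, 191, 315), (0.89, 279, 249), (0.56, 196, 256)]
tab [(0.7, 191, 259), (0.69, 193, 316), (0.6, 278, 249), (0.17, 347, 232)]
spare_sled [(0.87, 267, 302), (0.47, 346, 232)]
polish_red [(0.61, 319, 277)]
gel_pot [(0.64, 283, 201)]
buffer [(0.68, 232, 211)]
```

View pics/top0.png

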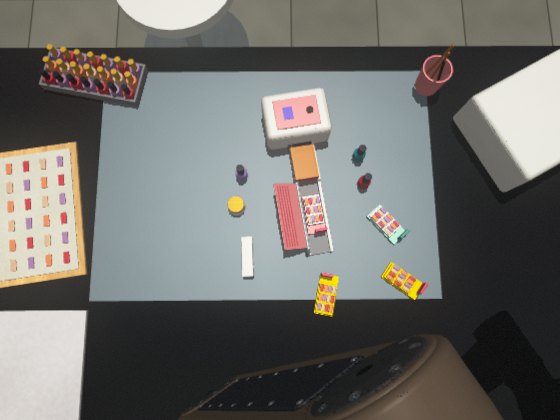

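View pics/side0.png

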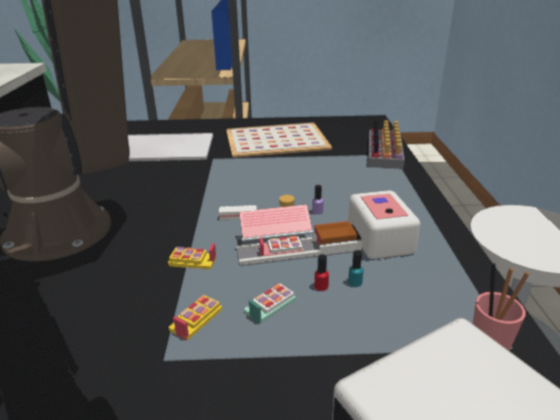

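The top view shows the station with its thumb bar at (290,217), the cover at (305,162), the lamp housing at (297,118), and the pink sled at (315,210) with its tab at about (317,230). The yellow look-alikes are at (326,294) and (403,280). I'll fit the station pose from the bar's colour in both views.

```bash
cat > h.py <<'E'
import numpy as np,cv2
from scipy.optimize import minimize
def proj(s,P):
    f=210/np.tan(np.radians(s["vertical_fov"]/2))
    K=np.array([[f,0,s["cx"]],[0,f,s["cy"]],[0,0,1.]])
    return cv2.projectPoints(np.array(P,float).reshape(-1,1,3),np.array(s["rvec"],float),np.array(s["tvec"],float),K,None)[0][:,0]
def ray(s,uv,z):
    f=210/np.tan(np.radians(s["vertical_fov"]/2));R=cv2.Rodrigues(np.array(s["rvec"],float))[0]
    d=R.T@np.array([(uv[0]-s["cx"])/f,(uv[1]-s["cy"])/f,1]);c=-R.T@np.array(s["tvec"])
    return c+d*(z-c[2])/d[2]
def st2w(p,P):
    P=np.atleast_2d(P).astype(float);c,s=np.cos(p[2]),np.sin(p[2])
    return np.c_[p[0]+c*P[:,0]-s*P[:,1],p[1]+s*P[:,0]+c*P[:,1],P[:,2]]
def w2st(p,P):
    P=np.atleast_2d(P).astype(float);c,s=np.cos(p[2]),np.sin(p[2]);d=P[:,:2]-p[:2]
    return np.c_[c*d[:,0]+s*d[:,1],-s*d[:,0]+c*d[:,1],P[:,2]]
def bar(th=0,t=1.5e-3):
    a=np.radians(34)-th
    return [[x,.028+d*np.cos(a)-t*np.sin(a),.026+d*np.sin(a)+t*np.cos(a)] for x,d in[(-.157,.004),(-.157,.066),(-.005,.066),(-.005,.004)]]
HOUS=[[x,y,.085] for x,y in[(.09,-.05),(.09,.05),(.2,.05),(.2,-.05)]]
E
python3 - <<'E'
from plant import ctrl
from h import *
S={n:ctrl.snapshot(n) for n in("top","side")}
for n,s in S.items():
    sr={"top":(300,200),"side":(290,230)}[n]
    hsv=cv2.cvtColor(s["color"],cv2.COLOR_RGB2HSV)
    m=(((hsv[...,0]>168)|(hsv[...,0]<6))&(hsv[...,1]>70)&(hsv[...,2]>90)).astype(np.uint8)
    n_,l,st,c=cv2.connectedComponentsWithStats(m)
    k=[i for i in range(1,n_) if abs(c[i][0]-sr[0])<40 and abs(c[i][1]-sr[1])<50 and st[i][4]>25]
    print(n,[(st[i].tolist(),c[i].round(1)) for i in k])
    i=max(k,key=lambda i:st[i][4]);s["m"]=cv2.morphologyEx((l==i).astype(np.uint8),cv2.MORPH_CLOSE,np.ones((3,3)))
    s["m"]=cv2.resize(s["m"]*255,None,fx=4,fy=4).astype(float)/255
def iou(s,p):
    q=proj(s,st2w(p,bar(0,.003)));im=np.zeros(s["m"].shape,np.uint8)
    cv2.fillPoly(im,[np.round((q*4+1.5)*16).astype(np.int32)],1,shift=4)
    return np.minimum(im,s["m"]).sum()/np.maximum(im,s["m"]).sum()
b=ray(S["top"],(290,217),.045);a=ray(S["top"],(297,118),.085);yaw=np.arctan2(*(a-b)[[1,0]]) 
print(b,a)
best=None
for sub in(("top",),("side",),("top","side")):
    for y0 in(-.2,-.1,0,.1,.2):
        p0=np.r_[0,0,y0];p0[:2]=b[:2]-st2w(p0,[-.08,.058,0])[0,:2]
        r=minimize(lambda v:-sum(iou(S[n],v*[.01,.01,.1]) for n in sub),p0/[.01,.01,.1],method="Nelder-Mead",options=dict(initial_simplex=(p0/[.01,.01,.1])+np.array([[0,0,0],[1,0,0],[0,1,0],[0,0,1]])))
        if best is None or r.fun<best.fun:best=r
    p=best.x*[.01,.01,.1];print(sub,p,[iou(s,p) for s in S.values()]);best=None
np.save("p.npy",p)
for n,s in S.items():
    im=cv2.resize(s["color"][:,:,::-1],None,fx=4,fy=4,interpolation=cv2.INTER_CUBIC)
    L=lambda P,c:cv2.polylines(im,[np.round(proj(s,st2w(p,P))*4+1.5).astype(int)],True,c,1)
    L(bar(0,.003),(0,255,0));L([[-.172,-.029,.012],[0,-.029,.012],[0,-.023,.012],[-.172,-.023,.012]],(255,0,0));L([[0,-.03,.042],[.078,-.03,.042],[.078,.028,.042],[0,.028,.042]],(255,255,0))
    L([[.09,y,z] for y,z in[(-.05,0),(-.05,.085),(.05,.085),(.05,0)]],(255,0,255))
    x,y={"top":(250,100),"side":(225,175)}[n]
    cv2.imwrite(f"pics/{n}1.png",im[y*4-40:y*4+560,x*4-100:x*4+700])
E
```

```text
top [([297, 177, 21, 4, 38], array([308. , 178.9])), ([274, 183, 33, 67, 1472], array([289.7, 216.2])), ([313, 226, 14, 8, 72], array([319.8, 229.7]))]
side [([243, 208, 64, 19, 800], array([272.5, 217. ])), ([315, 228, 6, 17, 40], array([317.5, 236.8])), ([259, 237, 13, 19, 142], array([263.4, 247.6]))]
[ 0.50391144 -0.0560842   0.045     ] [ 0.72438465 -0.07330637  0.085     ]
('top',) [ 0.59509474 -0.09792177  0.15376573] [np.float64(0.9568476336123634), np.float64(0.48247645951035784)]
('side',) [ 0.59220706 -0.06486688  0.1237949 ] [np.float64(0.17124629438721073), np.float64(0.516499151676602)]
('top', 'side') [ 0.59571927 -0.09782787  0.15433161] [np.float64(0.9558868777686064), np.float64(0.4849594794439515)]
```

View pics/top1.png

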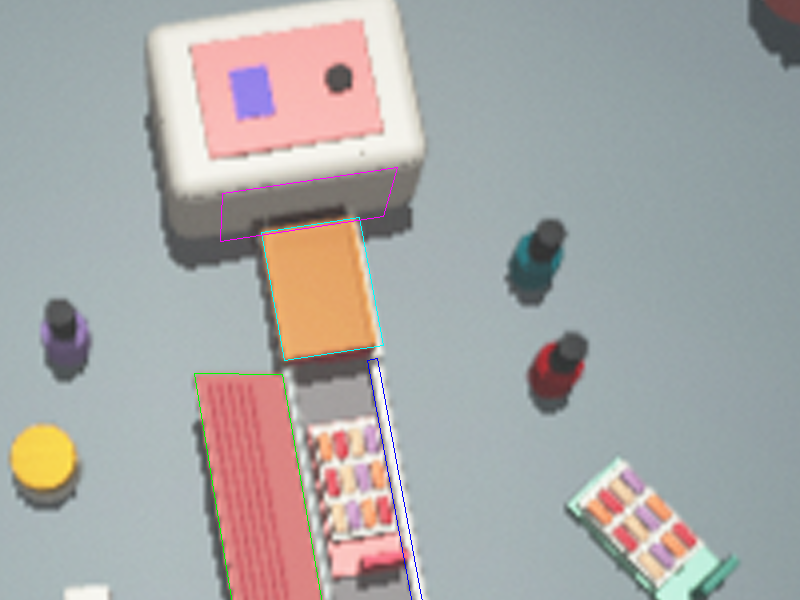

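View pics/side1.png

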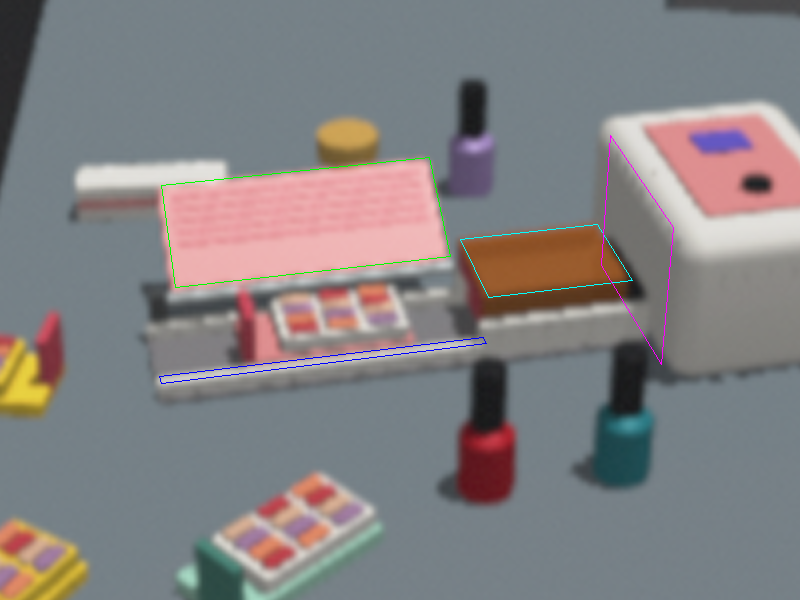

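The overlay fits well in both views: bar and cover outlines match, and the rail is within about 1 mm. Next I need the tab position and the bottle positions in station coordinates.

```bash
cat > look.py <<'E'
from plant import ctrl
from h import *
p=np.load("p.npy")
def tabfit(show=None):
    # red tab in top: its top face at z=42 mm
    s=ctrl.snapshot("top");t=ctrl.snapshot("side")
    print("tool st",w2st(p,ctrl.get_obs()["tool_pos"]).round(4)*1000,"yaw rel",ctrl.get_obs()["orientation"][2]-np.degrees(p[2]))
    return s,t
def tool(off=(0,0,0)):pass
E
python3 - <<'E'
from look import *
s,t=tabfit();print(np.degrees(p[2]))
for n,q in(("top",s),("side",t)):
    hsv=cv2.cvtColor(q["color"],cv2.COLOR_RGB2HSV)
    m=(((hsv[...,0]>168)|(hsv[...,0]<6))&(hsv[...,1]>130)&(hsv[...,2]>90))
    for d in ctrl.boxes_of(q,"tab"):
        uv=np.array(d["xy"])*[560,420];print(n,d["conf"],uv.round(1),w2st(p,ray(q,uv,.034)).round(4)*1000)
    for xr in(-.13,-.12,-.11,-.10):
        print(xr,proj(q,st2w(p,[[xr,-.021,.042],[xr,.006,.042],[xr,-.021,.014],[xr,.006,.014]])).round(1).tolist())
    v,u=np.where(m);k=(u>{"top":305,"side":255}[n])&(u<{"top":335,"side":275}[n])&(v>{"top":222,"side":235}[n])&(v<{"top":240,"side":262}[n])
    print(u[k].min(),u[k].max(),v[k].min(),v[k].max(),u[k].mean(),v[k].mean())
    for d in ctrl.boxes_of(q,"polish_lilac")+ctrl.boxes_of(q,"gel_pot")+ctrl.boxes_of(q,"polish_red"):print(w2st(p,ray(q,np.array(d["xy"])*[560,420],.03)).round(3))
o=ctrl.get_obs()["tool_pos"];y=np.radians(-164.66)
T=st2w(p,[-.145,.025,.11])[0];d=T-o
print(T,"tool delta",d[0]*np.cos(y)+d[1]*np.sin(y),d[0]*np.sin(y)-d[1]*np.cos(y),-d[2])
E
```

```text
tool st [[-497.2 -482.4  292.2]] yaw rel -173.5013737502271
8.842550000529007
top 0.92 [312.1 218.2] [[-93.1   5.5  34. ]]
top 0.78 [398.1 283.1] [[-267.1 -157.2   34. ]]
top 0.59 [234.3 207.7] [[-40.9 176.7  34. ]]
top 0.57 [328.9 297.3] [[-2.73e+02 -1.00e-01  3.40e+01]]
top 0.42 [295.2 198.7] [[-42.3  35.9  34. ]]
-0.13 [[326.9, 231.7], [315.0, 233.6], [325.5, 233.4], [314.0, 235.3]]
-0.12 [[326.0, 227.3], [314.2, 229.2], [324.8, 229.2], [313.2, 231.0]]
-0.11 [[325.2, 223.0], [313.5, 224.9], [324.0, 225.0], [312.5, 226.8]]
-0.1 [[324.4, 218.7], [312.7, 220.6], [323.2, 220.8], [311.7, 222.6]]
316 326 228 231 321.1578947368421 229.68421052631578
[[0.035 0.157 0.03 ]]
[[0.085 0.008 0.03 ]]
[[-0.038  0.176  0.03 ]]
[[ 0.073 -0.001  0.03 ]]
[[-0.024 -0.136  0.03 ]]
side 0.86 [195.2 317.1] [[-264.4 -204.4   34. ]]
side 0.64 [280.1 247.9] [[-88.4 -33.5  34. ]]
side 0.59 [191.6 261.1] [[-267.4  -42.9   34. ]]
-0.13 [[259.0, 243.6], [257.1, 236.5], [259.5, 254.8], [257.6, 247.6]]
-0.12 [[263.8, 243.0], [261.8, 236.0], [264.2, 254.3], [262.3, 247.1]]
-0.11 [[268.6, 242.5], [266.5, 235.5], [269.0, 253.7], [266.9, 246.5]]
-0.1 [[273.4, 241.9], [271.2, 234.9], [273.7, 253.1], [271.5, 246.0]]
260 274 239 254 262.3243243243243 245.78378378378378
[[0.036 0.151 0.03 ]]
[[-0.04  0.16  0.03]]
[[-0.036 -0.131  0.03 ]]
[[-0.052  0.058  0.03 ]]
[[0.044 0.157 0.03 ]]
[ 0.44859968 -0.09541436  0.11      ] tool delta -0.4073508465055037 0.4642834666218731 0.18216323710815097
```

The tab's rear face is at station x ≈ -127 mm. The plan is to put the finger centres at station y ≈ -8 and 58 (opening 45 mm), at x = -147, with the tool y axis along station y.

Emit:
send_rows(deltas=[[[-0.034,0.038,0],0],[[-0.068,0.077,0],0],[[-0.102,0.115,0],0],[[-0.136,0.154,0],0],[[-0.17,0.193,0],0]], gripper=0.51)

```text
clock: 2.32
tool_pos: [0.2692, -0.4644, 0.2921]
orientation: [-180.0, 0.0, -164.7]
force: [2.1, 0.4, 0.6]
opening: 0.0596
gripper_force: 0.0
```

Emit:
send_rows(deltas=[[[-0.034,0.038,0],0],[[-0.068,0.077,0],0],[[-0.102,0.115,0],0],[[-0.136,0.154,0],0],[[-0.17,0.193,0],0]])

```text
clock: 2.73
tool_pos: [0.3595, -0.2794, 0.2926]
orientation: [-180.0, 0.1, -164.7]
force: [0.7, 0.4, 0.0]
opening: 0.0449
gripper_force: 0.0
```

Emit:
send_rows(deltas=[[[-0.034,0.038,0],0],[[-0.068,0.077,0],0],[[-0.102,0.115,0],0],[[-0.136,0.154,0],0],[[-0.17,0.193,0],0.073]])

```text
clock: 3.15
tool_pos: [0.4489, -0.0965, 0.2928]
orientation: [180.0, 0.1, -170.7]
force: [0.9, -0.4, -0.2]
opening: 0.0447
gripper_force: 0.0
```

Emit:
send_rows(deltas=[[[0,0,0.03],0],[[0,0,0.06],0],[[0,0,0.09],0],[[0,0,0.11],0],[[0,0,0.11],0]])

```text
clock: 3.57
tool_pos: [0.4466, -0.0986, 0.2012]
orientation: [180.0, -0.3, -170.8]
force: [-0.0, 0.3, -0.6]
opening: 0.0447
gripper_force: 0.0
```

```bash
cat >> look.py <<'E'
def status():
    o=ctrl.get_obs();q=w2st(p,o["tool_pos"])[0]*1000
    print("t",round(o["clock"],2),"tool st mm",q.round(1),"tips z",round(q[2]-66,1),"rel yaw",round(o["orientation"][2]-np.degrees(p[2]),2),"F",o["force"].round(1),"open",o["opening"],"q",o["joint_pos"].round(0))
E
python3 -c "
from look import *
status()"
```

```text
t 3.57 tool st mm [-147.5   22.1  201.2] tips z 135.2 rel yaw -179.66 F [-0.   0.3 -0.6] open 0.044658931557781514 q [ 12.   5. -33.  -0. -52. -93.]
```

Emit:
send_rows(deltas=[[[0,0.002,0.02],0.004],[[0,0.0035,0.04],0.004],[[0,0.0035,0.06],0.004],[[0,0.0035,0.08],0.004],[[0,0.0035,0.08],0.004]])

```text
clock: 3.98
tool_pos: [0.4471, -0.0961, 0.1389]
orientation: [180.0, -0.2, -171.2]
force: [-0.6, -0.3, -0.8]
opening: 0.0451
gripper_force: 0.0
```

```bash
python3 -c "
from look import *
status()
s=ctrl.snapshot('side');im=cv2.resize(s['color'][120:270,190:390,::-1],None,fx=4,fy=4,interpolation=cv2.INTER_CUBIC)
cv2.imwrite('pics/a.png',im)
for y in(-18.5,2.5,47.5,68.5): print(y,(proj(s,st2w(p,[[-.1375,y/1000,.071],[-.1565,y/1000,.071]]))-[190,120]).round(1)*4)
"
```

```text
t 3.98 tool st mm [-146.6   24.5  138.9] tips z 72.9 rel yaw -180.04 F [-0.6 -0.3 -0.8] open 0.04507124950200079 q [ 13.  10. -38.  -0. -43. -94.]
-18.5 [[258.4 445.6]
 [220.8 449.6]]
2.5 [[252.8 424. ]
 [216.  428. ]]
47.5 [[241.6 380.8]
 [206.4 384.4]]
68.5 [[236.8 361.6]
 [202.  365.2]]
```

View pics/a.png

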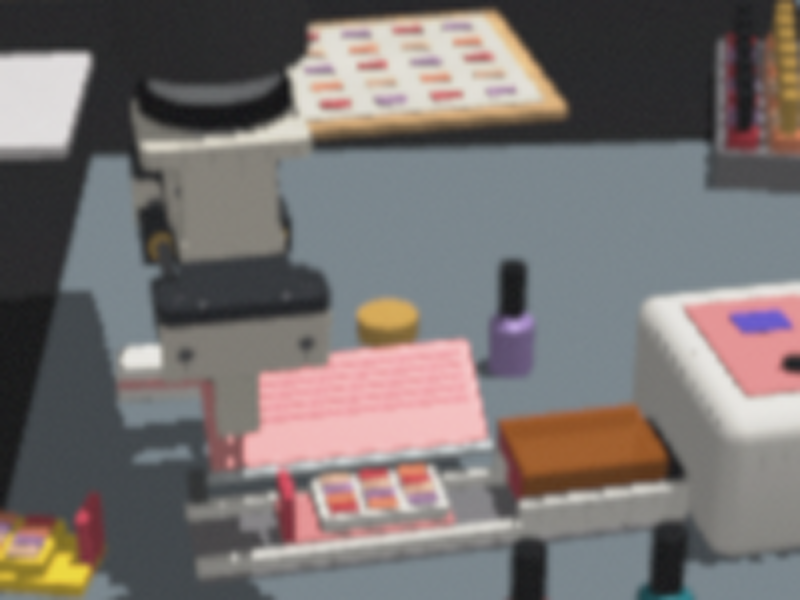

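The near fingertip is at crop pixel (236,432), matching the model, and behind and above the tab (290,500). Now I'll press down in steps.

Emit:
send_rows(deltas=[[[0,0,0.01],0],[[0,0,0.02],0],[[0,0,0.03],0],[[0,0,0.04],0],[[0,0,0.045],0]])

```text
clock: 4.45
tool_pos: [0.4479, -0.0959, 0.1033]
orientation: [180.0, -0.0, -171.2]
force: [-0.8, 0.8, 2.8]
opening: 0.0448
gripper_force: 0.8
```

Emit:
send_rows(deltas=[[[0,0,0.004],0],[[0,0,0.008],0],[[0,0,0.012],0],[[0,0,0.014],0],[[0,0,0.014],0]])

```text
clock: 4.87
tool_pos: [0.4481, -0.0958, 0.0928]
orientation: [180.0, 0.0, -171.2]
force: [-1.4, 2.1, 3.1]
opening: 0.045
gripper_force: 1.4
```

```bash
python3 -c "
from look import *
status()
s=ctrl.snapshot('side');im=cv2.resize(s['color'][150:300,200:400,::-1],None,fx=4,fy=4,interpolation=cv2.INTER_CUBIC)
cv2.imwrite('pics/b.png',im)
"
```

```text
t 4.87 tool st mm [-145.6   24.7   92.8] tips z 26.8 rel yaw -180.01 F [-1.4  2.1  3.1] open 0.044990981418070466 q [ 13.  14. -40.  -0. -36. -94.]
```

View pics/b.png

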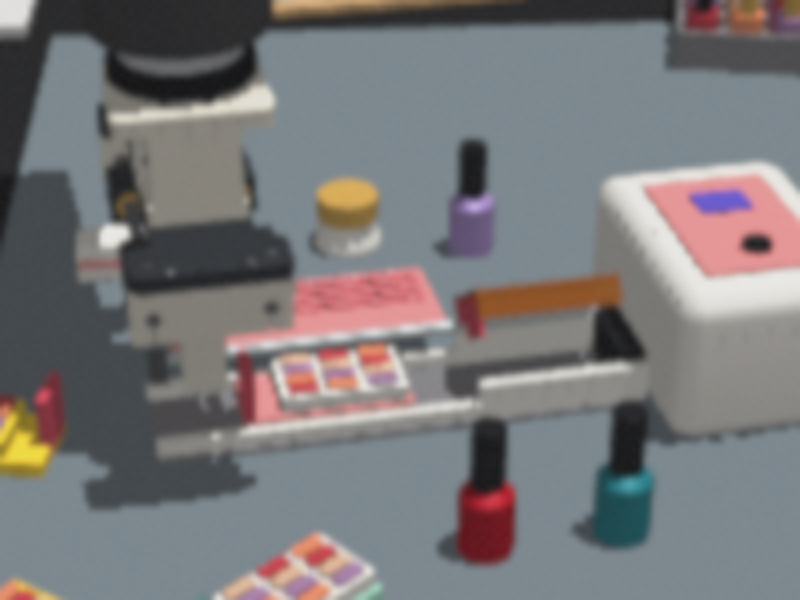

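The cover is well open, with the near finger behind the tab at (205,385) against the tab at (245,385). I'll lower another 2 mm and push along station +x (tool -x).

Emit:
send_rows(deltas=[[[0,0,0.0025],0],[[-0.004,0,0.0025],0],[[-0.008,0,0.0025],0],[[-0.012,0,0.0025],0],[[-0.016,0,0.0025],0]])

```text
clock: 5.33
tool_pos: [0.4604, -0.0942, 0.0909]
orientation: [-180.0, -0.1, -171.2]
force: [-3.1, -0.4, 4.1]
opening: 0.0445
gripper_force: 2.1
```

Emit:
send_rows(deltas=[[[-0.006,0,0],0],[[-0.012,0,0],0],[[-0.018,0,0],0],[[-0.024,0,0],0],[[-0.03,0,0],0]])

```text
clock: 5.75
tool_pos: [0.4849, -0.0902, 0.0909]
orientation: [-180.0, -0.0, -171.2]
force: [-3.1, -0.7, 3.0]
opening: 0.0447
gripper_force: 1.9
```

Emit:
send_rows(deltas=[[[-0.006,0,0],0],[[-0.012,0,0],0],[[-0.018,0,0],0],[[-0.024,0,0],0],[[-0.03,0,0],0]])

```text
clock: 6.17
tool_pos: [0.5086, -0.0865, 0.091]
orientation: [180.0, 0.0, -171.2]
force: [-1.9, -0.4, 2.4]
opening: 0.0451
gripper_force: 1.8
```

```bash
python3 -c "
from look import *
status()
s=ctrl.snapshot('side');im=cv2.resize(s['color'][150:300,200:400,::-1],None,fx=4,fy=4,interpolation=cv2.INTER_CUBIC)
cv2.imwrite('pics/c.png',im)
"
```

```text
t 6.17 tool st mm [-84.3  24.6  91. ] tips z 25.0 rel yaw -180.01 F [-1.9 -0.4  2.4] open 0.045051402428401374 q [ 12.  19. -33.  -0. -38. -93.]
```

View pics/c.png

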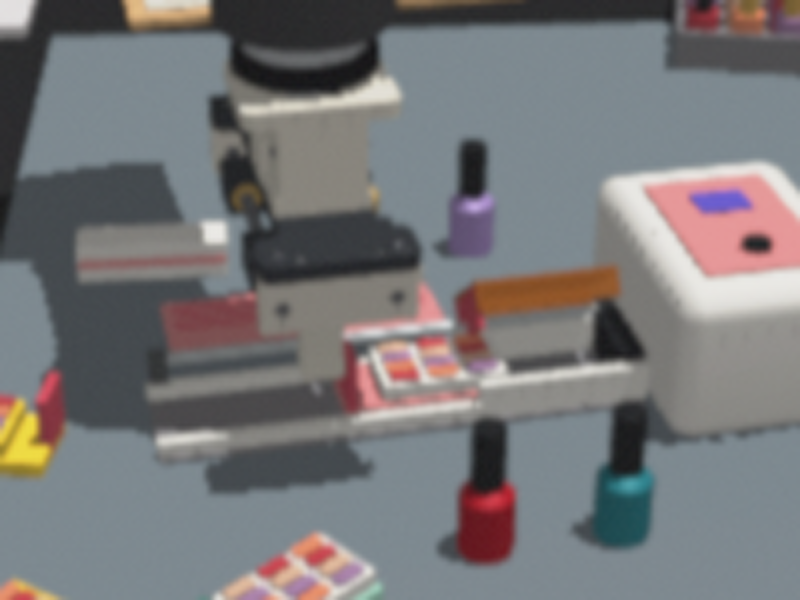

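The sled is moving with the finger against its tab (350,370), and its nose is passing under the open cover without touching. I'll keep going.

Emit:
send_rows(deltas=[[[-0.006,0,0],0],[[-0.012,0,0],0],[[-0.018,0,0],0],[[-0.024,0,0],0],[[-0.03,0,0],0]])

```text
clock: 6.63
tool_pos: [0.5323, -0.0829, 0.091]
orientation: [-180.0, 0.0, -171.2]
force: [-2.8, 0.1, 3.8]
opening: 0.045
gripper_force: 1.9
```

Emit:
send_rows(deltas=[[[-0.006,0,0],0],[[-0.012,0,0],0],[[-0.018,0,0],0],[[-0.024,0,0],0],[[-0.03,0,0],0]])

```text
clock: 7.05
tool_pos: [0.5559, -0.0792, 0.091]
orientation: [-180.0, -0.0, -171.2]
force: [-3.6, -0.2, 3.4]
opening: 0.0446
gripper_force: 2.1
```

Emit:
send_rows(deltas=[[[-0.003,0,0],0],[[-0.006,0,0],0],[[-0.009,0,0],0],[[-0.012,0,0],0],[[-0.013,0,0],0]])

```text
clock: 7.47
tool_pos: [0.5653, -0.0777, 0.0908]
orientation: [180.0, -0.1, -171.2]
force: [-7.3, -0.1, 7.7]
opening: 0.0449
gripper_force: 4.4
```

```bash
python3 -c "
from look import *
status()"
```

```text
t 7.47 tool st mm [-27.   24.5  90.8] tips z 24.8 rel yaw -180.03 F [-7.3 -0.1  7.7] open 0.04489209009662558 q [ 12.  23. -26.  -0. -41. -93.]
```

Emit:
send_rows(deltas=[[[-0.001,0,0],0],[[-0.002,0,0],0],[[-0.003,0,0],0],[[-0.003,0,0],0],[[-0.003,0,0],0]])

```text
clock: 7.88
tool_pos: [0.5656, -0.0777, 0.0905]
orientation: [180.0, -0.3, -171.2]
force: [-10.3, -0.2, 8.3]
opening: 0.0445
gripper_force: 5.7
```

```bash
python3 -c "
from look import *
status()
s=ctrl.snapshot('side');im=cv2.resize(s['color'][180:280,240:370,::-1],None,fx=6,fy=6,interpolation=cv2.INTER_CUBIC)
cv2.imwrite('pics/d.png',im)
"
```

```text
t 7.88 tool st mm [-26.7  24.5  90.5] tips z 24.5 rel yaw -180.08 F [-10.3  -0.2   8.3] open 0.04446709146936695 q [ 12.  23. -26.  -0. -41. -93.]
```

View pics/d.png

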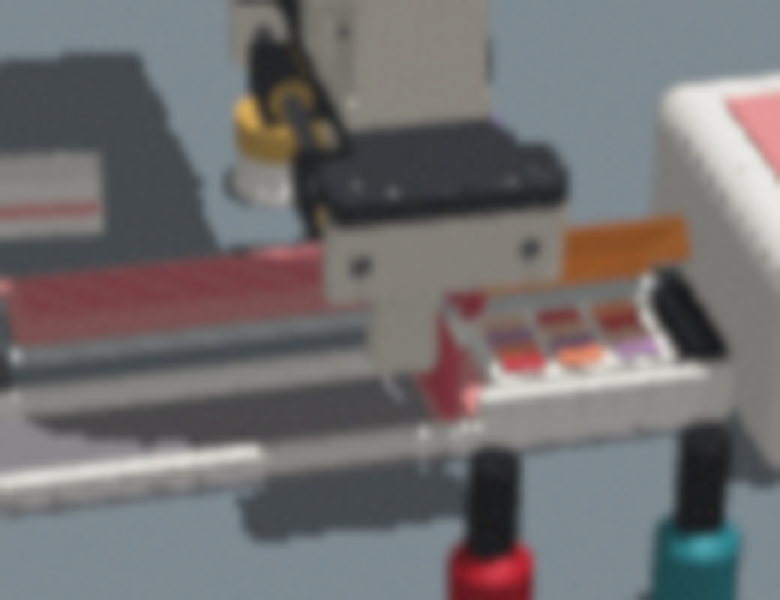

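The block's nose looks to be against the black stop (690,315), and the force rises without motion. I'll back off 6 mm with the cover still held, then check the sled position numerically.

Emit:
send_rows(deltas=[[[0.003,0,0],0],[[0.006,0,0],0],[[0.01,0,0],0],[[0.01,0,0],0],[[0.01,0,0],0]])

```text
clock: 8.35
tool_pos: [0.5614, -0.0782, 0.0916]
orientation: [-180.0, 0.1, -171.1]
force: [3.5, 0.7, 2.7]
opening: 0.0443
gripper_force: 1.6
```

```bash
python3 -c "
from look import *
status()
s=ctrl.snapshot('side');im=cv2.resize(s['color'],None,fx=8,fy=8,interpolation=cv2.INTER_CUBIC)[:,:,::-1].copy()
for dx,c in((0,(0,255,0)),(-.004,(255,0,0))):
  for P in([[-.025,.021,.028],[.042,.021,.028],[.042,-.021,.028],[-.025,-.021,.028]],[[-.045,-.021,.042],[-.045,.006,.042],[-.045,.006,.014],[-.045,-.021,.014]]):
    P=np.array(P)+[.031+dx,0,0];cv2.polylines(im,[np.round(proj(s,st2w(p,P))*8+3.5).astype(int)],True,c,1)
P=[[.076,-.02,.004],[.076,.02,.004],[.076,.02,.03],[.076,-.02,.03]]
cv2.polylines(im,[np.round(proj(s,st2w(p,P))*8+3.5).astype(int)],True,(0,255,255),1)
cv2.imwrite('pics/e.png',im[210*8:270*8,285*8:380*8])
"
```

```text
t 8.35 tool st mm [-30.9  24.6  91.6] tips z 25.6 rel yaw -179.99 F [3.5 0.7 2.7] open 0.044345046148894646 q [ 12.  22. -27.   0. -41. -93.]
```

View pics/e.png

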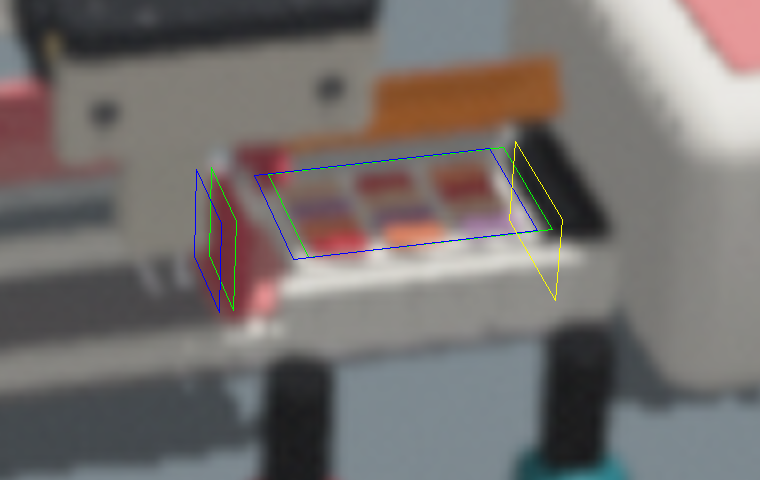

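The sled matches the home outline (green) against the stop, and it resisted 10 N without moving. Now I'll release by lifting straight up.

Emit:
send_rows(deltas=[[[0.002,0,-0.008],0],[[0.002,0,-0.018],0],[[0.002,0,-0.03],0],[[0.002,0,-0.042],0],[[0.002,0,-0.055],0]])

```text
clock: 8.82
tool_pos: [0.5583, -0.0788, 0.1359]
orientation: [180.0, -0.0, -171.2]
force: [0.4, 0.4, -0.0]
opening: 0.0447
gripper_force: 0.0
```

Emit:
send_rows(deltas=[[[0,0,-0.02],0],[[0,0,-0.05],0],[[0,0,-0.09],0],[[0,0,-0.13],0],[[0,0,-0.17],0]])

```text
clock: 9.23
tool_pos: [0.558, -0.0788, 0.2734]
orientation: [180.0, -0.0, -171.2]
force: [-0.1, 0.5, -0.5]
opening: 0.0446
gripper_force: 0.0
```

Emit:
send_rows(deltas=[[[0.05,0,0],0],[[0.1,0,0],0],[[0.14,0,0],0],[[0.14,0,0],0],[[0.14,0,0],0]])

```text
clock: 9.65
tool_pos: [0.4465, -0.0963, 0.2725]
orientation: [180.0, 0.1, -171.2]
force: [0.8, -0.3, -0.4]
opening: 0.0448
gripper_force: 0.0
```

```bash
python3 -c "
from look import *
status()
im=[]
for n,(x,y) in(('side',(235,175)),('top',(240,90))):
  s=ctrl.snapshot(n)['color'][:,:,::-1];im.append(cv2.resize(s[y:y+130,x:x+130],None,fx=3,fy=4,interpolation=cv2.INTER_CUBIC))
cv2.imwrite('pics/f.png',np.hstack(im))
"
```

```text
t 9.65 tool st mm [-147.2   24.5  272.5] tips z 206.5 rel yaw -180.01 F [ 0.8 -0.3 -0.4] open 0.04482242842677687 q [ 13.   0. -27.  -0. -62. -94.]
```

View pics/f.png

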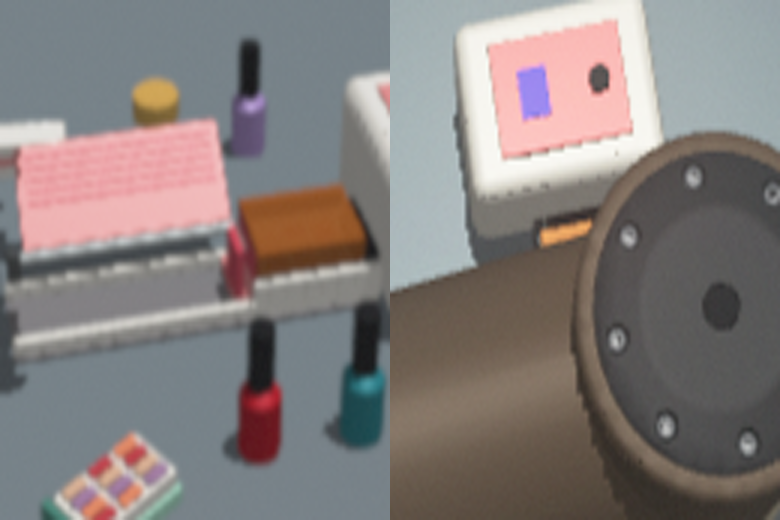

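The cover is shut, with the tab standing just outside the curtain at (237,262) and the bottles undisturbed. Handing in.

```bash
python3 -c "
from plant import ctrl
print(ctrl.close_job())"
```

```text
the job is handed in; nothing more can be done
None
```

I handed the job in at about 10 s: the sled is home against the end stop, the cover has sprung shut with the tab outside, and nothing else round the station was touched; no verdict came back.

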